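# Free the glued power bank from the ratchet clamp

## Robot

A 7-joint arm with a two-finger parallel gripper is mounted at the origin on a cart in front of the work surface, level with it; the furniture and walls round the work are solid. World frame = base frame: x ahead of the robot, y to its left, z up, the work surface at z = 0. Lengths are in m, angles in rad, forces in N, time in s.
With the tool pointing down it reaches from about 0.425 to 0.8 m from the base axis. Payload 8.3 kg.
Tool frame: the origin (TCP) lies between the finger pads; the fingertips stand 19 mm ahead of it and the grasp point (between the pads) is the TCP; z points along the fingers, y is the line along which they close (so a half turn about z gives the same grasp; the last joint's range is limited). The gripper opens to 85 mm and grips with 20 to 120 N. Pads are 22 mm wide; open, the fingers measure 114 mm over their backs; the gripper's body (76 mm by 85 mm) begins 54 mm behind the grasp point. The pads swing forward as they close: fully open they stand 13 mm farther back than shut.
Start: joints at [-1.263, 0.383, 0.016, 1.37, -0.006, 1.388, -0.046], TCP at [0.226, 0.583, 0.25] pointing down, gripper open.
Joint ranges: [-2.95, 2.95], [-0.25, 2.06], [-1.52, 1.56], [0.18, 2.33], [-1.44, 4.58], [0.02, 2.06], [-3.01, 3.01]. Speed limits (rad/s): [2.39, 2.39, 3.01, 3.01, 3.14, 3.14, 3.14].

## Interface

Orientations are given as a rotation vector (axis times angle).
In Python, from cell import status, optics, order, nets gives the robot as it stands. The module is installed in compiled form; this text tells all that it offers.
- The arm moves only by the shell command python3 -m inch 'ROWS' [OPENING] [FORCE]. ROWS is JSON, a list of rows, each an object with "delta_pos": the shift along the tool's x, y, z as a fraction of full scale, a list of three; "turn": the turn, a rotation vector about the tool's x, y, z as a fraction of full scale, a list of three. A call has 1 to 20 rows; each row is the pose to reach, as a shift and turn from the pose commanded when the call began, along the tool's axes at that moment; what a row does not reach only later rows make up. Full scale, the value 1, is 0.2 m for a shift and pi/4 rad for a turn. A row lasts 1/8 s, in which the tool goes at most 62.5 mm and 10.7 degrees, less where a joint would pass 70% of its speed; a pose out of reach is approached as far as the arm can. A call with a number of a shift or a turn outside -1 to 1 is refused whole. A call with a gripper value outside its range is refused whole. OPENING is the closure, from 0 (fully open) to 1 (shut), set as the call begins (- or left out, the last holds). The fingers move at their own pace and stop on an object; FORCE is the grip in N (left out, the last holds). Time passes only in rows, so rows that repeat a pose let the fingers close. It gives the time, the measured TCP pose, the force, the opening and the grip force at its end, in the units of the state.
- status.sense(): the state, without advancing time (a new reading comes with each control period).
- optics.camera(name): name is "side" or "top"; returns (picture, depth): 420x560x3 uint8, red, green, blue; 420x560 float32, m along the optical axis (not along the pixel's ray), 0 where there is no reading.
- optics.camera_model(name): a dict with "fx", "fy", "cx", "cy" (pixels), "extrinsics" (4x4, takes a point from camera to world coordinates). Camera axes: x right, y up, looking along -z (the intrinsics and any distortion apply to the point x, -y, -z); pixel columns grow to the right and rows downward; lengths in m; the calibration is good to about 2 mm. A picture is of the moment at which its call begins. camera_model takes no time and is no camera call.
- order.close_job(): hands the job in; it is judged then, once.
Trained networks look in the newest picture that a camera, given by its name, has taken for a name from the list of things; names that differ only in an ending like _2 or _b are one class to them, and where a whole thing is asked for, a point or a joint stands for the part that bears it (a point fixed in the world has none). Each returns a list of dicts, best first, with "score" (0 to 1); they miss things now and then, are a little off and sometimes report something else, mostly with a low value. They report only what shows in the picture. A call takes as long as a camera call.
- nets.regions_of(camera, label): "region" (420x560 bool, what is visible of it) and "xy" ([column, row] in pixels, amid what is visible of it).
- nets.pinpoint(camera, label): "xy" ([column, row] in pixels: a listed point, or the origin of a listed thing).
The state is a dict: "t": time; "qpos": joint angles; "joint_velocities": joint speeds; "effort": joint torques, N m; "position": TCP position; "orientation": TCP orientation; "force": force on the tool from outside, world axes, zero at the start; "moment": the same for the moment, N m; "gripper_width": opening from 0.0 (shut) to 1.0 (fully open); "grasp_force": force on a finger pad.
Only numpy, scipy, OpenCV 4.12 (cv2) and the standard library are available. Lean on these libraries where they do the work, as an engineer would, in place of code of your own. Each camera call takes 0.05 s, during which the arm holds its last target. There are 200 camera calls.

## Task

The glue has set, so free the power bank from the ratchet clamp with your fingertips, lifting nothing: press the red release lever on the sliding jaw, keep it down while you push the jaw all the way back to its end stop, and let the lever spring up again. Then reach down between the two fixed posts and push the power bank straight away from them to the middle of the opened clamp, leaving it flat on the bed with a good finger's width free on both sides. Leave everything else on the bench where it is and take the hand clear.

Things in the scene. Friction and masses are not known exactly. Their poses are not given: they have to be found in the camera images.
- clamp_frame: Clamp screwed to the bench; base plate 140 (x) by 275 (y) by 8 mm, from y = -170 to +105 mm. Origin: on the bench, on the centre line, under the sliding jaw's face when closed. +y runs along the toothed bar from the jaw towards the two fixed posts; z up. The bar (18 mm wide) runs along x = 0, its top at z = 16, its teeth at z = 20 mm. End stop block at y = -155 to -167 mm, 37 mm high.
- bed_middle (a point): Point on the frame at bed height (z = 20 mm), x = 0, y = 10 mm: the middle between the posts' faces and the fully opened jaw's face (65 mm to each). The bed is two rails with blue pads at frame x = -52 and +52 mm, each 26 mm wide, pad tops at z = 20 mm.
- post_gap (a point): Point on the frame midway between the two fixed black rubber posts, in the plane of their faces (frame y = 75 mm), at bed height (z = 20 mm). Posts: 18 mm in diameter, axes at x = -50 and +50, y = 84 mm, tops at z = 42 mm. The 82 mm between them is open from above and behind, so fingers can go down there behind the power bank; nothing there is higher than z = 16 mm.
- sliding_jaw (a joint): Opening of the sliding jaw (m): 0 closed, 0.055 fully back at its end stop; opening q puts its face at frame y = -q. While the release lever is up the ratchet lets it go back only 1 to 2 mm; with the lever down it slides with 3 to 4 N of friction and stays where left. Jaw plate 112 mm wide (x), 12 mm thick with its rubber face, z = 20 to 38 mm; behind it a low deck (z 29 mm).
- push_face (a point): Centre of the front wall of the grey hump on the sliding jaw, where the jaw is pushed back; moves with the jaw. The wall faces the posts (+y), is 40 mm wide (x), reaches from z = 45 to 67 mm (this point z = 56 mm) and stands at frame y = -60 mm minus the opening. The hump is 38 mm deep (y). Between wall and jaw plate there are 48 mm for the fingers.
- release_lever (a joint): Angle of the red release lever (rad): 0 up, pawl in the teeth (a spring returns it there; up to 0.15 if the pawl happens to rest on a tooth); 0.32 fully down (stop). From about 0.2 on the pawl is clear of the teeth and the jaw is free to go back; it must stay so while the jaw is pushed. It takes 2 to 6 N at the lever's front half.
- release_pad (a point): Point on top of the red ribbed lever, moves with it; lever up: 15 mm before the hump's wall, z = 48 mm. Plate 34 mm wide (x), 42 mm long (y); pivot in the hump 6 mm behind its wall, z = 24 mm. Up, it rises by 0.32 rad away from the hump, front end z = 55 mm; fully down its top is level at z = 40 mm. Fingertips at z = 40 to 43 mm keep the pawl clear and pass over the jaw plate and power bank.
- power_bank: Loose dark power bank, 152 (its x) by 74 (its y) by 14 mm, 0.2 to 0.4 kg. Origin: centre of its underside. Lies flat on the bed (z = 20 mm), long side along the frame's x, between the fixed posts (one long edge at their faces) and the closed jaw; origin at frame y = about 37.6 mm. It slides on the bed with friction and stays where it is left.
- flux_syringe: Bystander: amber flux syringe, 88 x 17 x 17 mm, lying on the bench close beside the clamp on the side away from the robot. Origin: centre of its underside, length along its x.
- glue_tube: Bystander: white and green glue tube, 154 x 46 x 35 mm, lying on the bench to the right. Origin: centre of its underside, length along its x.
- paste_tub: Bystander: round white tub with lid, 78 mm in diameter, 31 mm high, standing to the right. Origin: centre of its underside.
- suction_cup: Bystander: black suction cup with a ring on top, 55 mm in diameter, 37 mm high, standing to the left. Origin: centre of its underside.

How it is judged:
On the way, in this order (a step that is already met when the one before it is completed fails the run):
1. the release lever is pressed down while the jaw is still closed (value of joint release_lever above 0.17 rad and value of joint sliding_jaw below 0.015 m), for 0.1 s.
2. the jaw is pushed back to its end stop (value of joint sliding_jaw above 0.05 m), for 0.2 s.
At the end, for the whole second after the job is handed in: Jaw back at its end stop (opened over 48 of 55 mm), release lever let go (under 0.17 rad); power bank flat and at rest on the bed, straight within 10 degrees, under 40 mm off sideways, 12 mm or more free on each side (its centre at frame y -6 to +26 mm) (value of joint sliding_jaw above 0.048 m and value of joint release_lever below 0.17 rad and y of power_bank in the frame of clamp_frame between -0.006 and 0.026 m and x of power_bank in the frame of clamp_frame between -0.04 and 0.04 m and angle between the y axis of power_bank and the y axis of clamp_frame, either way round below 0.17 rad and z of power_bank in the frame of clamp_frame between 0.017 and 0.023 m and linear speed of power_bank below 0.01 m/s); the robot touches nothing.
It fails at once if the power bank is lifted off its bed or tipped (z of power_bank in the frame of clamp_frame above 0.03 m or angle between power_bank's own z axis and vertical above 0.2 rad).
It fails at once if a bystander is disturbed (moved more than 25 mm) (distance of any of flux_syringe, glue_tube, paste_tub, suction_cup from where it was at the start of the episode above 0.025 m).
It also fails if it takes over 42 s, if anything falls off the work surface, if the arm or the gripper's body presses on something with over 40 N, if the wrist force passes 120 N, or if a joint passes its speed limit or range.

## Working session

There is one attempt and no reset: what is moved stays moved. The work goes in short steps, Python scripts to look and compute and a shell command to move; the robot and the scene stay as the last step left them, time stands still between calls to the robot, and variables do not carry over. Pictures are saved under pics/ and viewed, at most 10 in all, crops included, and the job is handed in when it is done.

```bash
mkdir -p pics
cat > h.py <<'E'
import numpy as np, cv2
from cell import status, optics, order, nets
from scipy.spatial.transform import Rotation as R
def ray(cam,xy):
    m=optics.camera_model(cam);E=np.array(m['extrinsics'])
    d=np.array([(xy[0]-m['cx'])/m['fx'],-(xy[1]-m['cy'])/m['fy'],-1.])
    return E[:3,3],E[:3,:3]@d
def atz(cam,xy,z):
    o,d=ray(cam,xy);return o+d*(z-o[2])/d[2]
def cloud(cam,depth):
    m=optics.camera_model(cam);E=np.array(m['extrinsics'])
    v,u=np.mgrid[:420,:560]
    p=np.stack([(u-m['cx'])/m['fx']*depth,-(v-m['cy'])/m['fy']*depth,-depth],-1)
    return p@E[:3,:3].T+E[:3,3]
E
cat > a.py <<'E'
from h import *
for c in ['top','side']:
    im,d=optics.camera(c)
    cv2.imwrite(f'pics/{c}0.png',im[:,:,::-1]); P=cloud(c,d)
    print(c,{k:v for k,v in optics.camera_model(c).items() if k!='extrinsics'},np.array(optics.camera_model(c)['extrinsics'])[:3,3])
    for n,z in [('clamp_frame',0),('bed_middle',.02),('post_gap',.02),('push_face',.056),('release_pad',.048),('power_bank',.02),('flux_syringe',0),('suction_cup',0),('glue_tube',0),('paste_tub',0)]:
        r=nets.pinpoint(c,n)
        for q in r[:1]: print(n,round(q['score'],2),np.round(q['xy'],1),atz(c,q['xy'],z).round(4))
s=status.sense();print(s)
E
python3 a.py
```

```text
top {'fx': 505.74535963468884, 'fy': 505.74535963468884, 'cx': 284.3269722961611, 'cy': 208.81913182405802} [0.48478063 0.003958   1.23893418]
clamp_frame 0.74 [293.  222.3] [ 0.497  -0.0161  0.    ]
bed_middle 0.66 [290.8 225.1] [ 0.4901 -0.0103  0.02  ]
post_gap 0.76 [264.6 232.8] [0.4731 0.0532 0.02  ]
push_face 0.61 [318.4 211.3] [ 0.5207 -0.0752  0.056 ]
release_pad 0.75 [309.7 217.2] [ 0.5076 -0.0549  0.048 ]
power_bank 0.74 [279.9 228.2] [0.4833 0.0161 0.02  ]
flux_syringe 0.73 [292.8 180.7] [ 0.5991 -0.0181  0.    ]
suction_cup 0.54 [173.2 205.1] [0.546  0.2766 0.    ]
glue_tube 0.82 [412.6 246. ] [ 0.4322 -0.3069  0.    ]
paste_tub 0.67 [406.  183.7] [ 0.5851 -0.2957  0.    ]
side {'fx': 444.62374045007147, 'fy': 444.62374045007147, 'cx': 281.9910092410049, 'cy': 214.16824745362476} [ 0.01285239 -0.84255815  0.56981482]
clamp_frame 0.86 [283.5 236.1] [ 0.5026 -0.0225  0.    ]
bed_middle 0.91 [279.8 229.5] [ 0.4939 -0.0193  0.02  ]
post_gap 0.82 [259.7 219.7] [0.475  0.0508 0.02  ]
push_face 0.86 [297.7 220.8] [ 0.5203 -0.0593  0.056 ]
release_pad 0.52 [296.1 221.3] [ 0.5235 
[... 262 characters left out ...]
.2628804 ,  0.38337742,  0.01638592,  1.37008453, -0.00628575,
        1.3882111 , -0.04647428]), 'joint_velocities': array([-7.31116988e-04,  1.07819132e-03,  3.03526534e-05,  9.48395123e-04,
       -1.75249641e-03, -1.19489392e-03, -7.82645785e-04]), 'effort': array([-6.88574055e-04, -6.27362466e+01,  8.42122771e-01, -3.72077322e+01,
        1.64482032e-02,  3.13824676e-03,  4.51133232e-06]), 'position': array([0.22643408, 0.58252511, 0.25030035]), 'orientation': array([-5.78999251e-01, -3.08771968e+00,  3.58746861e-05]), 'force': array([-0.29633573, -0.7505268 ,  0.36028603]), 'moment': array([-0.03682952, -0.01780412, -0.02627877]), 'grasp_force': 0.0, 'gripper_width': 1.003143390740096}
```

```bash
cat > b.py <<'E'
from h import *
im,d=optics.camera('top');P=cloud('top',d)
cv2.imwrite('pics/top1.png',cv2.resize(im[130:310,190:400,::-1],None,fx=3.5,fy=3.5,interpolation=cv2.INTER_CUBIC))
def rect(mask,z0,z1,n):
    m=mask&(P[...,2]>z0)&(P[...,2]<z1); q=P[m]
    r=cv2.minAreaRect(q[:,:2].astype(np.float32)*1000);print(n,len(q),np.round(r[0],1),np.round(r[1],1),round(r[2],1),'z',np.median(q[:,2]).round(4))
for n in ['power_bank','release_lever','sliding_jaw','clamp_frame']:
    r=nets.regions_of('top',n)
    if r: rect(r[0]['region'],-.01,.1,n+' %.2f'%r[0]['score'])
hs=cv2.cvtColor(im,cv2.COLOR_RGB2HSV);red=((hs[...,0]<8)|(hs[...,0]>172))&(hs[...,1]>150)&(hs[...,2]>80)
rect(red,.03,.08,'red')
near=(np.hypot(P[...,0]-.52,P[...,1]+.09)<.06); rect(near,.062,.08,'hump')
E
python3 b.py
```

```text
power_bank 0.70 1910 [487.2  18.2] [153.5  74.5] 17.3 z 0.0346
release_lever 0.70 196 [511.3 -59.4] [31.6 36.2] 20.3 z 0.0494
sliding_jaw 0.79 1038 [514.9 -67.6] [110.4 105.1] 19.4 z 0.043
clamp_frame 0.73 4780 [507.8 -50.5] [142.7 279.3] 18.0 z 0.0171
red 218 [ 632.3 -226.2] [224.1 410. ] 8.9 z 0.0495
hump 266 [522.3 -94. ] [39.4 38.3] 18.6 z 0.0667
```

View pics/top1.png

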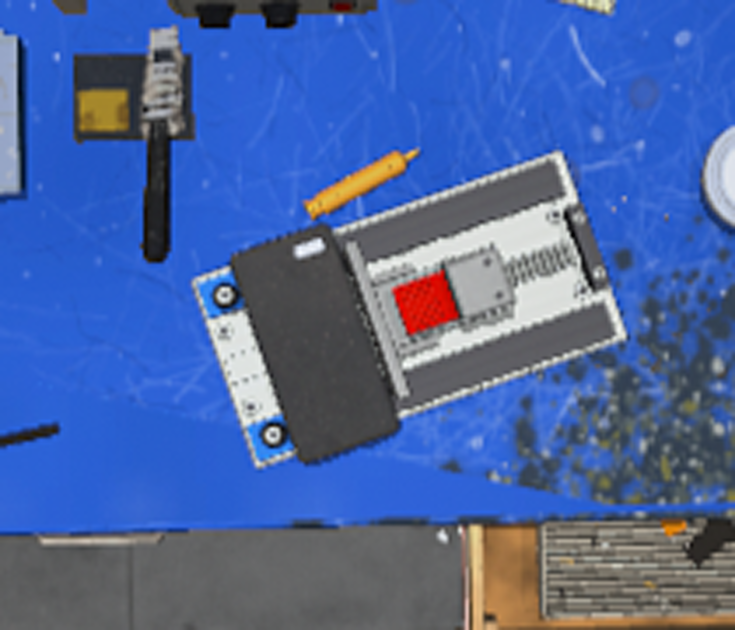

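The top crop shows the clamp turned by about 18°. The posts are at the left (225,295 and 272,433), the bank is at (320,345), the red lever at (425,303), the hump at (478,283) and the syringe at (360,183). The sizes match the ones given. Frame origin is about (0.498, -0.0185), with +y at 107.7° in world.

```bash
python3 -m inch '[{"delta_pos":[-0.1,-0.1,0],"turn":[0,0,0]},{"delta_pos":[-0.3,-0.3,0],"turn":[0,0,0]},{"delta_pos":[-0.5,-0.5,0],"turn":[0,0,0]},{"delta_pos":[-0.7,-0.7,0],"turn":[0,0,0]},{"delta_pos":[-0.9,-0.9,0],"turn":[0,0,0]},{"delta_pos":[-1,-1,0],"turn":[0,0,0]},{"delta_pos":[-1,-1,0],"turn":[0,0,0]}]' 1 40
python3 -m inch '[{"delta_pos":[-0.2,-0.2,0],"turn":[0,0,0.1]},{"delta_pos":[-0.4,-0.4,0],"turn":[0,0,0.3]},{"delta_pos":[-0.6,-0.6,0],"turn":[0,0,0.5]},{"delta_pos":[-0.75,-0.75,0],"turn":[0,0,0.7]},{"delta_pos":[-0.85,-0.85,0.1],"turn":[0,0,0.85]},{"delta_pos":[-0.85,-0.85,0.2],"turn":[0,0,1]},{"delta_pos":[-0.85,-0.85,0.2],"turn":[0,0,1]}]'
cat > w.py <<'E'
from h import *
import sys
th=np.radians(17.7);O=np.array([.4982,-.0185])
ex=np.array([np.cos(th),np.sin(th)]);ey=np.array([-np.sin(th),np.cos(th)])
s=status.sense();p=s['position'];M=R.from_rotvec(s['orientation']).as_matrix()
print('t',round(s['t'],2),'pos',p.round(4),'frame',np.round([(p[:2]-O)@ex*1e3,(p[:2]-O)@ey*1e3,p[2]*1e3],1),'F frame',np.round([s['force'][:2]@ex,s['force'][:2]@ey,s['force'][2]],1))
if len(sys.argv)>3:
    a=[float(v)/1e3 for v in sys.argv[1:4]]
    tgt=np.r_[O+a[0]*ex+a[1]*ey,a[2]]
    print('shift units',(M.T@(tgt-p)/.2).round(3))
    D=np.column_stack([np.r_[ey,0],np.r_[ex,0],[0,0,-1.]])
    print('turn units',(R.from_matrix(M.T@D).as_rotvec()/(np.pi/4)).round(3))
E
python3 w.py 0 -36 90
```

```text
t: 2.22
position: [0.3418, 0.3215, 0.2508]
orientation: [0.586, 3.086, 0.001]
force: [-0.4, 1.2, 1.1]
gripper_width: -0.002
grasp_force: 0.0
t: 3.1
position: [0.4364, 0.1043, 0.2092]
orientation: [-1.713, -2.631, 0.004]
force: [0.2, 0.1, 0.2]
gripper_width: -0.003
grasp_force: 0.0
t 3.1 pos [0.4364 0.1043 0.2092] frame [-21.5 135.8 209.2] F frame [ 0.2 -0.   0.2]
shift units [-0.866  0.017  0.596]
turn units [-0.004  0.     0.137]
```

```bash
python3 -m inch '[{"delta_pos":[-0.2,0,0.1],"turn":[0,0,0.1]},{"delta_pos":[-0.4,0.01,0.25],"turn":[0,0,0.137]},{"delta_pos":[-0.6,0.017,0.4],"turn":[0,0,0.137]},{"delta_pos":[-0.78,0.017,0.5],"turn":[0,0,0.137]},{"delta_pos":[-0.866,0.017,0.55],"turn":[0,0,0.137]},{"delta_pos":[-0.866,0.017,0.58],"turn":[0,0,0.137]},{"delta_pos":[-0.866,0.017,0.58],"turn":[0,0,0.137]}]' | head -2
cat > c.py <<'E'
from h import *;import sys
im,d=optics.camera('side');cv2.imwrite(sys.argv[1],cv2.resize(im[130:290,190:400,::-1],None,fx=3.5,fy=3.5,interpolation=cv2.INTER_CUBIC))
E
python3 c.py pics/s1.png; python3 w.py 0 -36 60
```

```text
t: 3.98
position: [0.5102, -0.0517, 0.0943]
t 4.03 pos [ 0.5103 -0.0517  0.0947] frame [  1.4 -35.3  94.7] F frame [0.6 0.1 0. ]
shift units [-0.003 -0.007  0.173]
turn units [ 0.    -0.001  0.002]
```

View pics/s1.png

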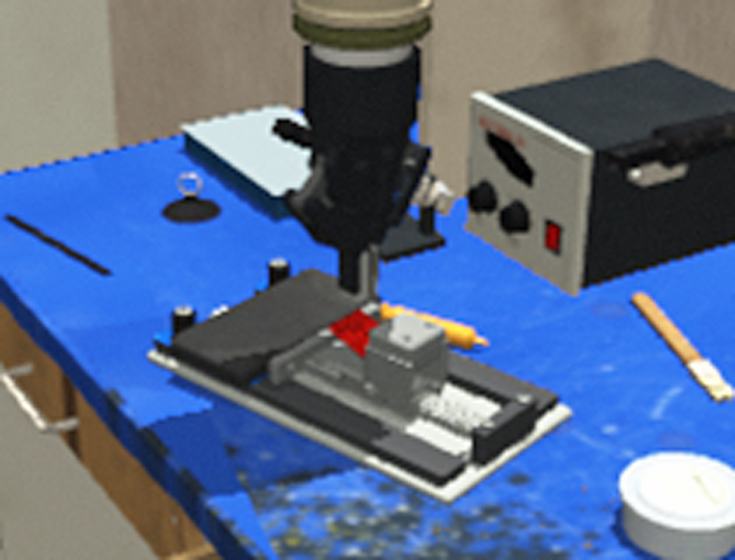

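The side view shows the shut fingertips at (358,290), directly above the red lever at (355,330), with the hump behind them. Next I press the lever.

```bash
python3 -m inch '[{"delta_pos":[0,-0.007,0.06],"turn":[0,0,0]},{"delta_pos":[0,-0.007,0.11],"turn":[0,0,0]},{"delta_pos":[0,-0.007,0.145],"turn":[0,0,0]},{"delta_pos":[0,-0.007,0.17],"turn":[0,0,0]},{"delta_pos":[0,-0.007,0.175],"turn":[0,0,0]},{"delta_pos":[0,-0.007,0.175],"turn":[0,0,0]},{"delta_pos":[0,-0.007,0.175],"turn":[0,0,0]}]' | head -2; python3 w.py 0 -36 60; python3 c.py pics/s2.png
```

```text
t: 4.9
position: [0.5089, -0.0536, 0.0595]
t 4.9 pos [ 0.5089 -0.0536  0.0595] frame [ -0.5 -36.7  59.5] F frame [-0.1  3.3  5.5]
shift units [ 0.003  0.003 -0.003]
turn units [ 0.    -0.001 -0.002]
```

View pics/s2.png

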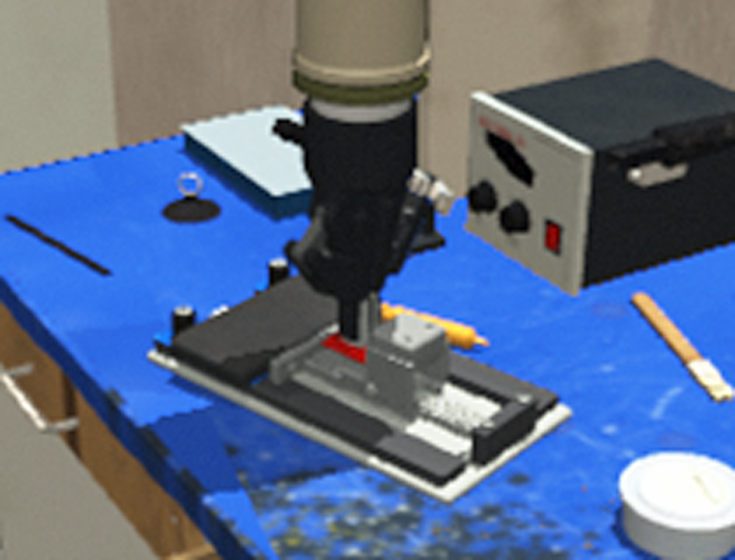

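The lever at (347,347) is now level, with 5.5 N on it. Next I push the jaw back.

```bash
python3 -m inch '[{"delta_pos":[-0.02,0,0.002],"turn":[0,0,0]},{"delta_pos":[-0.05,0,0.003],"turn":[0,0,0]},{"delta_pos":[-0.08,0,0.003],"turn":[0,0,0]},{"delta_pos":[-0.11,0,0.003],"turn":[0,0,0]},{"delta_pos":[-0.14,0,0.003],"turn":[0,0,0]},{"delta_pos":[-0.17,0,0.003],"turn":[0,0,0]},{"delta_pos":[-0.2,0,0.003],"turn":[0,0,0]},{"delta_pos":[-0.23,0,0.003],"turn":[0,0,0]},{"delta_pos":[-0.26,0,0.003],"turn":[0,0,0]},{"delta_pos":[-0.28,0,0.003],"turn":[0,0,0]},{"delta_pos":[-0.3,0,0.003],"turn":[0,0,0]},{"delta_pos":[-0.3,0,0.003],"turn":[0,0,0]}]' | head -2; python3 w.py 0 -110 60
```

```text
t: 6.45
position: [0.5275, -0.1104, 0.0592]
t 6.45 pos [ 0.5275 -0.1104  0.0592] frame [ -0.  -96.5  59.2] F frame [-0.8  5.3  8.3]
shift units [-0.068  0.    -0.004]
turn units [ 0.001 -0.001 -0.002]
```

```bash
python3 -m inch '[{"delta_pos":[-0.015,0,0],"turn":[0,0,0]},{"delta_pos":[-0.03,0,0],"turn":[0,0,0]},{"delta_pos":[-0.045,0,0],"turn":[0,0,0]},{"delta_pos":[-0.055,0,0],"turn":[0,0,0]},{"delta_pos":[-0.065,0,0],"turn":[0,0,0]},{"delta_pos":[-0.065,0,0],"turn":[0,0,0]},{"delta_pos":[-0.065,0,0],"turn":[0,0,0]}]' | head -2; python3 w.py 0 -110 60; python3 c.py pics/s3.png
```

```text
t: 7.32
position: [0.5301, -0.1173, 0.0593]
t 7.33 pos [ 0.5301 -0.1173  0.0593] frame [   0.4 -103.8   59.3] F frame [-4.7 23.5 23. ]
shift units [-0.031 -0.002 -0.004]
turn units [-0.001 -0.011  0.004]
```

View pics/s3.png

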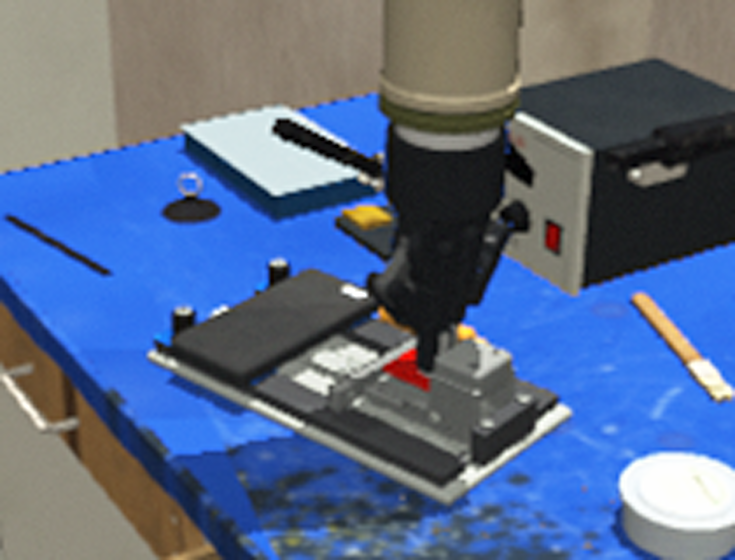

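The jaw is at its stop: 23 N of reaction, hump against the block at (505,410), bank unmoved. Next I unload, lift, and move over the gap behind the bank.

```bash
python3 -m inch '[{"delta_pos":[0.03,0,-0.03],"turn":[0,0,0]},{"delta_pos":[0.04,0,-0.1],"turn":[0,0,0]},{"delta_pos":[0.06,0,-0.25],"turn":[0,0,0]},{"delta_pos":[0.2,0,-0.35],"turn":[0,0,0]},{"delta_pos":[0.4,0,-0.35],"turn":[0,0,0]},{"delta_pos":[0.65,0,-0.35],"turn":[0,0,0]},{"delta_pos":[0.85,0,-0.35],"turn":[0,0,0]},{"delta_pos":[1,0,-0.35],"turn":[0,0,0]},{"delta_pos":[1,0,-0.35],"turn":[0,0,0]},{"delta_pos":[1,0,-0.35],"turn":[0,0,0]}]' | head -2
python3 -m inch '[{"delta_pos":[0,0,0],"turn":[0,0,0]},{"delta_pos":[0,0,0],"turn":[0,0,0]},{"delta_pos":[0,0,0],"turn":[0,0,0]},{"delta_pos":[0,0,0],"turn":[0,0,0]}]' 0.65 | tail -3
cat > d.py <<'E'
from h import *
im,d=optics.camera('top');P=cloud('top',d)
cv2.imwrite('pics/top2.png',cv2.resize(im[130:310,190:400,::-1],None,fx=3.5,fy=3.5,interpolation=cv2.INTER_CUBIC))
th=np.radians(17.7);O=np.array([.4982,-.0185]);ex=np.array([np.cos(th),np.sin(th)]);ey=np.array([-ex[1],ex[0]])
for n,lo,hi in [('power_bank',.025,.045),('push_face',.06,.075),('release_lever',.03,.07)]:
    for r in nets.regions_of('top',n)[:1]:
        q=P[r['region']];q=q[(q[:,2]>lo)&(q[:,2]<hi)]
        if len(q)<10: continue
        f=np.c_[(q[:,:2]-O)@ex,(q[:,:2]-O)@ey]*1e3
        b=cv2.minAreaRect(f.astype(np.float32))
        print(n,round(r['score'],2),len(q),'frame rect',np.round(b[0],1),np.round(b[1],1),round(b[2],1),'z',np.percentile(q[:,2],[5,50,95]).round(4))
E
python3 d.py; python3 w.py 0 95 45
```

```text
t: 8.62
position: [0.4708, 0.0659, 0.1291]
force: [0.7, 0.5, 0.6]
gripper_width: 0.349
grasp_force: 0.0
power_bank 0.65 1168 frame rect [-1.2 34.4] [152.1  68.4] 1.3 z [0.0307 0.0345 0.0387]
push_face 0.91 279 frame rect [  -0.4 -133.1] [38.2 40.5] 89.3 z [0.0626 0.0664 0.0706]
release_lever 0.76 226 frame rect [  0. -96.] [38.4 33.6] 89.8 z [0.0426 0.0484 0.0554]
t 9.32 pos [0.4704 0.0671 0.1287] frame [ -0.5  90.  128.7] F frame [-0.2 -0.5 -0. ]
shift units [0.025 0.002 0.418]
turn units [-0.     0.    -0.002]
```

View pics/top2.png

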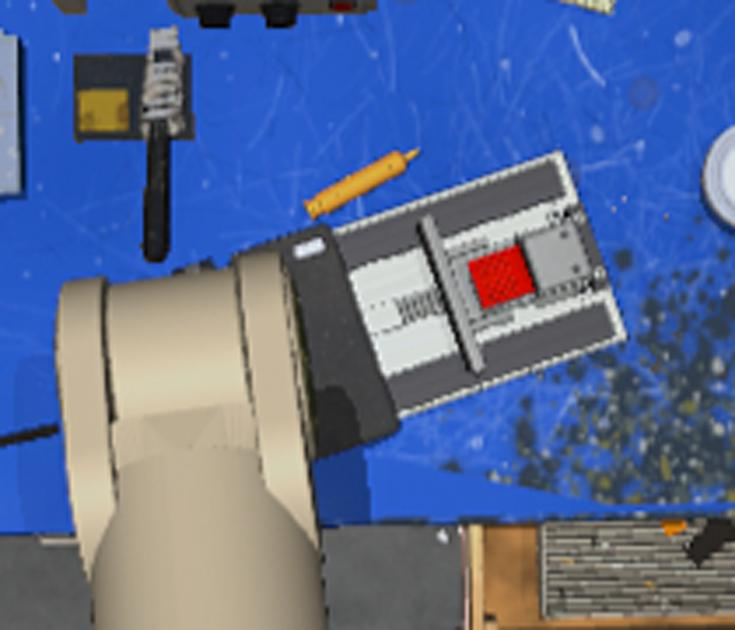

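The jaw is back (hump moved about 54 mm), the lever has sprung up, and the bank is unmoved. Next I descend behind the bank.

```bash
python3 -m inch '[{"delta_pos":[0.03,0.002,0.1],"turn":[0,0,0]},{"delta_pos":[0.035,0.002,0.22],"turn":[0,0,0]},{"delta_pos":[0.035,0.002,0.32],"turn":[0,0,0]},{"delta_pos":[0.035,0.002,0.39],"turn":[0,0,0]},{"delta_pos":[0.035,0.002,0.425],"turn":[0,0,0]},{"delta_pos":[0.035,0.002,0.433],"turn":[0,0,0]},{"delta_pos":[0.035,0.002,0.433],"turn":[0,0,0]}]' | head -2; python3 c.py pics/s4.png; python3 w.py 0 58 42
```

```text
t: 10.2
position: [0.469, 0.074, 0.0425]
t 10.25 pos [0.4691 0.0739 0.0426] frame [ 0.4 96.9 42.6] F frame [ 0.4  0.2 -0. ]
shift units [-0.195 -0.001  0.003]
turn units [ 0.001 -0.    -0.002]
```

View pics/s4.png

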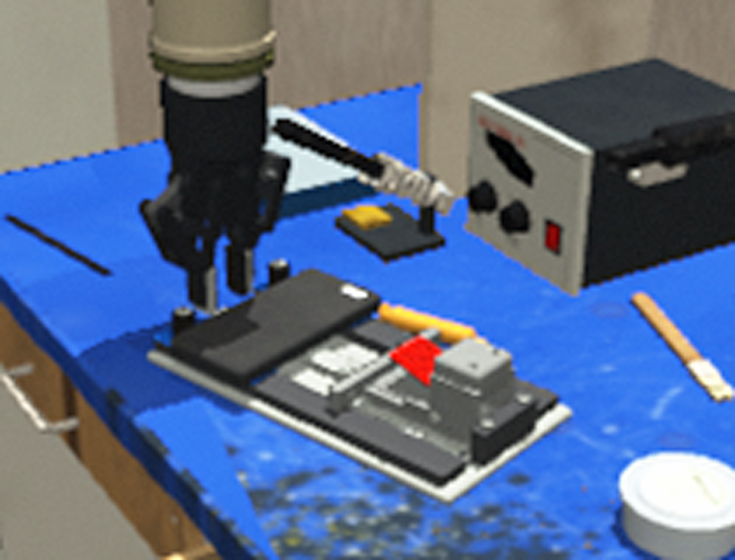

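Both fingers are down between the posts at (205,300) and (240,285), behind the bank's edge. The force reads zero. Next I push slowly.

```bash
python3 -m inch '[{"delta_pos":[-0.02,0,0],"turn":[0,0,0]},{"delta_pos":[-0.04,0,0],"turn":[0,0,0]},{"delta_pos":[-0.055,0,0],"turn":[0,0,0]},{"delta_pos":[-0.07,0,0],"turn":[0,0,0]},{"delta_pos":[-0.085,0,0],"turn":[0,0,0]},{"delta_pos":[-0.1,0,0],"turn":[0,0,0]},{"delta_pos":[-0.115,0,0],"turn":[0,0,0]},{"delta_pos":[-0.13,0,0],"turn":[0,0,0]},{"delta_pos":[-0.145,0,0],"turn":[0,0,0]},{"delta_pos":[-0.16,0,0],"turn":[0,0,0]},{"delta_pos":[-0.175,0,0],"turn":[0,0,0]},{"delta_pos":[-0.185,0,0],"turn":[0,0,0]},{"delta_pos":[-0.195,0,0],"turn":[0,0,0]},{"delta_pos":[-0.195,0,0],"turn":[0,0,0]}]' | head -2; python3 w.py 0 58 42;python3 d.py
```

```text
t: 12.0
position: [0.4805, 0.0363, 0.042]
t 12.0 pos [0.4805 0.0363 0.042 ] frame [-0.2 57.5 42. ] F frame [0.9 1.9 2.1]
shift units [0.002 0.001 0.   ]
turn units [-0.     0.001 -0.003]
power_bank 0.63 835 frame rect [-0.7 -0.9] [155.1  69.1] 8.6 z [0.0303 0.0346 0.0381]
push_face 0.69 272 frame rect [   0.3 -133. ] [38. 39.] 89.3 z [0.063  0.0667 0.0698]
release_lever 0.53 224 frame rect [ -1.1 -96.4] [37.5 34.3] 89.8 z [0.0411 0.0485 0.0549]
```

```bash
python3 -m inch '[{"delta_pos":[0.05,0,0],"turn":[0,0,0]},{"delta_pos":[0.1,0,0],"turn":[0,0,0]},{"delta_pos":[0.12,0,-0.1],"turn":[0,0,0]},{"delta_pos":[0.15,0,-0.35],"turn":[0,0,0]},{"delta_pos":[0.35,0,-0.6],"turn":[0,0,0]},{"delta_pos":[0.6,0,-0.7],"turn":[0,0,0]},{"delta_pos":[0.85,0,-0.8],"turn":[0,0,0]},{"delta_pos":[1,0,-0.8],"turn":[0,0,0]},{"delta_pos":[1,0,-0.8],"turn":[0,0,0]},{"delta_pos":[1,0,-0.8],"turn":[0,0,0]}]' | head -3; python3 d.py
```

```text
t: 13.45
position: [0.4199, 0.2268, 0.2018]
orientation: [1.856, 2.535, -0.001]
power_bank 0.89 1952 frame rect [-1.5  9.3] [ 74.7 151.9] 89.2 z [0.0305 0.0346 0.0384]
push_face 0.55 275 frame rect [   0.3 -133.5] [38.1 38.9] 89.3 z [0.0627 0.0667 0.07  ]
release_lever 0.73 226 frame rect [  0.  -96.2] [38.4 33.6] 89.8 z [0.0419 0.0487 0.0555]
```

View pics/top2.png

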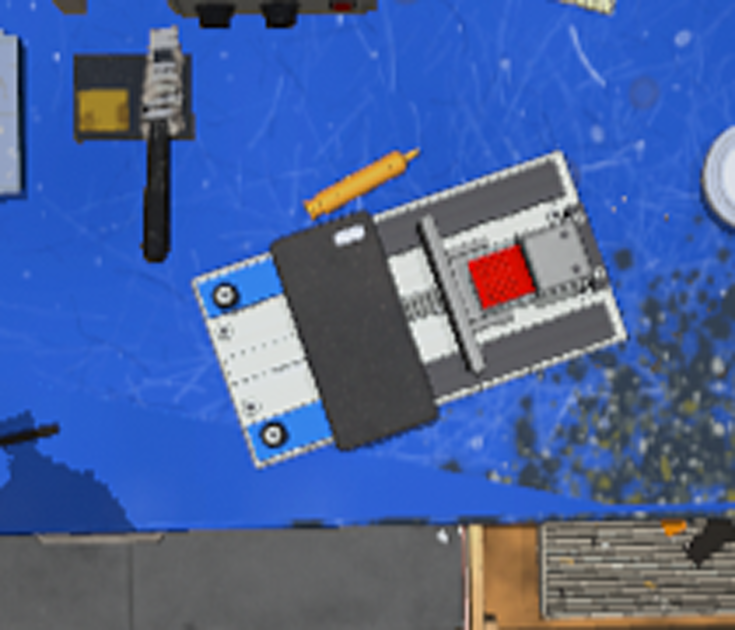

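The bank, at (355,330), is straight within 1° and centred at frame y 9 mm. There is free space on both sides, the jaw is open, the lever is up and the syringe has not moved.

```bash
python3 -c "
from cell import order;print(order.close_job())"
```

```text
the job is handed in; nothing more can be done
None
```

The job is handed in: the jaw is back at its end stop with the lever up, the power bank lies flat and straight about 1 mm from the middle of the bed, and the hand is clear; the call returned no verdict.

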